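# Dresser top after dusting: unstack the boxes onto their mats

## Robot

A 6-joint arm with a two-finger parallel gripper is mounted at the origin on the work surface. World frame = base frame: x ahead of the robot, y to its left, z up, the work surface at z = 0. Lengths are in m, angles in degrees, forces in N, time in s.
With the tool pointing down it reaches from about 0.25 to 0.725 m from the base axis. Payload 9.7 kg.
Tool frame: the origin (TCP) lies midway between the tips of the shut fingers; the grasp point (between the pads) lies 19 mm behind it; z points along the fingers, y is the line along which they close (so a half turn about z gives the same grasp; the last joint's range is limited). The gripper opens to 85 mm and grips with 20 to 120 N. Pads are 22 mm wide; open, the fingers measure 114 mm over their backs; the gripper's body (76 mm by 85 mm) begins 54 mm behind the grasp point. The pads swing forward as they close: fully open they stand 13 mm farther back than shut.
Start: joints at [76.031, 4.979, 10.078, 95.1, 0, 90], TCP at [0.133, 0.534, 0.231] pointing down, gripper open.
Joint ranges: [-179.16, 179.16], [-48.56, 103.87], [-65.8, 70.77], [-126.05, 130.52], [-82.76, 87.17], [-180, 180]. Speed limits (degrees/s): [127.2, 127.2, 147.25, 180, 180, 180].

## Interface

Orientations are given as [roll, pitch, yaw] about the fixed x, y, z axes, in that order (R = Rz(yaw) Ry(pitch) Rx(roll)).
In Python, from workcell import * gives the robot as it stands.
- The arm moves only by the tool servo_tool, never from a script. Its argument "moves" is a list of rows, each a list of 4 numbers: the shift along the world's x, y, z in a scale on which 1.0 is 50 cm, then the turn about the world's z in shares of 2 pi rad (1.0 is 2 pi rad). A call has 1 to 20 rows; each row is the pose to reach, as a shift and turn from the pose commanded when the call began; what a row does not reach only later rows make up. A row lasts 1/12 s, in which the tool goes at most 41.7 mm and 7.16 degrees, less where a joint would pass 70% of its speed; a pose out of reach is approached as far as the arm can. No shift or turn number may pass 1 either way. A call with a gripper value outside its range is refused whole. "claw" is the closure, from 0 (fully open) to 1 (shut), set as the call begins (left out, the last holds). The fingers move at their own pace and stop on an object; "force" is the grip in N (left out, the last holds). Time passes only in rows, so rows that repeat a pose let the fingers close. It gives the time, the measured TCP pose, the force, the opening and the grip force at its end, in the units of the state.
- get_obs(): the state, without advancing time (a new reading comes with each control period).
- camera(name): name is "scene" or "top" or "wrist"; returns the picture (384x512x3 uint8, red, green, blue); there is no depth.
- get_calibration(name): a dict with "fx", "fy", "cx", "cy" (pixels), "rvec" (rotation vector, rad) and "tvec" (3), from world to camera coordinates, as OpenCV has them; the wrist camera has in their place "tool_from_camera" (4x4, takes a point from camera to tool coordinates, whose origin is the TCP and whose axes are the flange's). Camera axes: x right, y down, z forward; pixel columns grow to the right and rows downward; lengths in m; the calibration is good to about 2 mm. A picture is of the moment at which its call begins: read the wrist's pose just before it. get_calibration takes no time and is no camera call.
- job_done(): hands the job in; it is judged then, once.
The state is a dict: "time": time; "q": joint angles; "qd": joint speeds; "joint_efforts": joint torques, N m; "ee_pos": TCP position; "tcp_rot": TCP orientation; "wrist_force": force on the tool from outside, world axes, zero at the start; "torque": the same for the moment, N m; "opening": finger opening in m; "grasp_force": force on a finger pad.
Only numpy, scipy, OpenCV 4.12 (cv2) and the standard library are available. Lean on these libraries where they do the work, as an engineer would, in place of code of your own. Each camera call takes 0.05 s, during which the arm holds its last target. There are 200 camera calls.

## Task

The dresser has been dusted and its things left piled up: take the pile apart from the top, one thing at a time, and set each upright in the middle of the grey felt mat of its own shape and size: the long box along the long mat, the square caddy squarely on the square mat, the wide round jar on the wide round mat, the little round ring box on the little round mat. Set everything down gently, do not drop anything, and leave the flower vase and the water carafe standing where they are.

Things in the scene. Friction and masses are not known exactly. Their poses are not given: they have to be found in the camera images.
- combbox: Long closed comb box of medium brown wood, 180 x 60 x 36 mm (x, y, z), 0.3 to 0.45 kg, the bottom of the pile, lying flat on the table. Origin at the centre of its underside, x along its length, z up. The caddy and the jar stand on it side by side, one near each end, about 50 mm from its middle, in either order.
- caddy: Square closed tea caddy of dark wood, 56 x 56 x 46 mm high, about 0.2 kg, flat top, standing roughly square on the comb box at the start. Origin at the centre of its underside, x and y along its sides, z up.
- jar: Wide round closed jar of white ceramic, 56 mm in diameter, 46 mm high, about 0.2 kg, flat top, standing on the comb box at the start. Origin at the centre of its underside, z up.
- ringbox: Little round brass ring box, 34 mm in diameter, 26 mm high, about 0.08 kg, the top of the pile: it stands on the lid of either the caddy or the jar at the start. Origin at the centre of its underside, z up.
- mat_long: Long grey felt mat fixed to the table, 206 x 86 mm, 4 mm thick: the place of the comb box. Origin at the centre of its underside, on the table, x along its length, z up.
- mat_square: Square grey felt mat fixed to the table, 84 x 84 mm, 4 mm thick: the place of the caddy. Origin at the centre of its underside, x and y along its sides.
- mat_round: Wide round grey felt mat fixed to the table, 84 mm in diameter, 4 mm thick: the place of the jar. Origin at the centre of its underside.
- mat_small: Little round grey felt mat fixed to the table, 56 mm in diameter, 4 mm thick: the place of the ring box. Origin at the centre of its underside.
- vase: White vase, 70 mm in diameter at the foot, with a blue flower head 84 mm across and green leaves reaching 60 mm out, 240 mm high in all; loose, to be left alone. It stands towards the far left of the table. Origin at the centre of its underside, z up.
- carafe: Clear glass water carafe with a cork, 84 mm in diameter, 205 mm high; loose, to be left alone. It stands towards the far right of the table. Origin at the centre of its underside, z up.
Not all that is in view belongs to the job. Several things have the shape of the ringbox; the one meant has the colours described above.

How it is judged:
By the outcome, as a careful person would: the job done as asked, in the order asked, and still so for the second after the job is handed in, with the robot touching nothing.
It also fails if it takes over 120 s, if anything falls off the work surface, if the arm or the gripper's body presses on something with over 40 N, if the wrist force passes 120 N, or if a joint passes its speed limit or range.

## Working session

There is one attempt and no reset: what is moved stays moved. The work goes in short steps, Python scripts to look and compute and a tool call to move; the robot and the scene stay as the last step left them, time stands still between calls to the robot, and variables do not carry over. Pictures are saved under pics/ and viewed, at most 14 in all, crops included, and the job is handed in when it is done.

Besides the shell and the picture viewer there is one more tool, called after "Call:" as name(argument=value, ...), one argument or row to a line, values as JSON. servo_tool: Moves the arm, as the interface text tells. Its arguments: {"type":"object","properties":{"moves":{"type":"array","items":{"type":"array","items":{"type":"number"}}},"claw":{"type":"number"},"force":{"type":"number"}},"required":["moves"]}

```bash
ls; mkdir -p pics
python3 - <<'E'
from workcell import *
import cv2
for n in ("top","scene"):
    im=camera(n); cv2.imwrite(f"pics/{n}0.png",im[:,:,::-1]); print(n,get_calibration(n))
o=get_obs(); print(o)
E
```

```text
pics
top {'fx': 442.9274050285788, 'fy': 442.9274050285788, 'cx': 254.54083826475622, 'cy': 178.94062302405098, 'rvec': array([ 2.1463821 , -2.15707973,  0.12208513]), 'tvec': array([-0.05515208,  0.53944566,  1.34183653])}
scene {'fx': 391.808946154331, 'fy': 391.808946154331, 'cx': 257.00927858086, 'cy': 189.54253723528996, 'rvec': array([ 2.38044517,  0.97181698, -0.27692179]), 'tvec': array([-0.35882748, -0.3213216 ,  1.32622816])}
{'time': 0.1, 'q': array([7.60298560e+01, 5.01065468e+00, 1.00393053e+01, 9.50990154e+01,
       9.37459321e-04, 9.00002483e+01]), 'qd': array([-0.0221777 , -0.13962254,  0.21204012,  0.10623479,  0.03191912,
        0.103233  ]), 'joint_efforts': array([-7.96057939e-04, -5.21563590e+01,  4.65653586e+01,  1.61546952e-02,
       -4.28596798e-05,  7.55169314e-07]), 'ee_pos': array([0.13272699, 0.53354241, 0.23063078]), 'tcp_rot': array([-1.79929635e+02, -9.37153700e-04,  1.66029607e+02]), 'wrist_force': array([ 0.40798711,  0.43903128, -0.1190368 ]), 'torque': array([ 0.00552143,  0.0133866 , -0.04098769]), 'grasp_force': 0.0, 'opening': 0.08542015252549566}
```

View pics/top0.png

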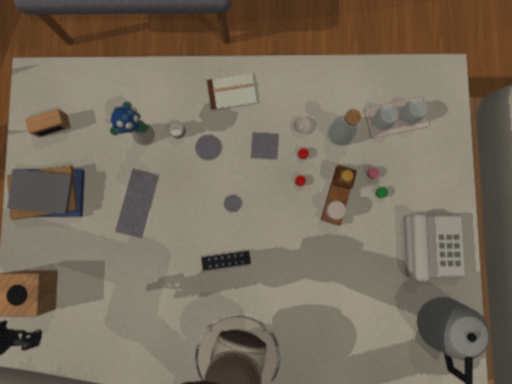

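View pics/scene0.png

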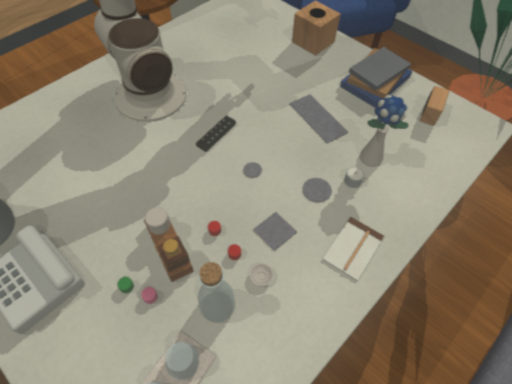

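The top view shows the pile: box near (339,195), jar at (337,210), and a dark caddy with a brass disc at (347,175). The mats are long (137,203), wide round (208,147), square (265,146) and small (233,203). There are five ring-box-shaped things: red (303,153), red (300,181), pink (373,173), green (382,192) and brass (347,175). Only the brass one fits, being brass and standing on the caddy lid. I'll confirm it in an enlarged crop.

```bash
cat > h.py <<'E'
import numpy as np, cv2
from workcell import *
def px2w(name,uv,z):
    c=get_calibration(name); K=np.array([[c['fx'],0,c['cx']],[0,c['fy'],c['cy']],[0,0,1]])
    R=cv2.Rodrigues(np.array(c['rvec']))[0]; t=np.array(c['tvec'])
    uv=np.atleast_2d(uv).astype(float); C=-R.T@t
    d=(R.T@np.linalg.inv(K)@np.c_[uv,np.ones(len(uv))].T).T
    return C+d*((z-C[2])/d[:,2])[:,None]
def w2px(name,P):
    c=get_calibration(name); K=np.array([[c['fx'],0,c['cx']],[0,c['fy'],c['cy']],[0,0,1]])
    return cv2.projectPoints(np.atleast_2d(P).astype(float),np.array(c['rvec']),np.array(c['tvec']),K,None)[0][:,0]
def tool2w():
    o=get_obs(); r=np.radians(o['tcp_rot'])
    from scipy.spatial.transform import Rotation as Ro
    T=np.eye(4); T[:3,:3]=Ro.from_euler('xyz',r).as_matrix(); T[:3,3]=o['ee_pos']
    return T@get_calibration('wrist')['tool_from_camera']
def wrist2w(uv,z,T):
    c=get_calibration('wrist'); uv=np.atleast_2d(uv).astype(float)
    d=np.c_[(uv[:,0]-c['cx'])/c['fx'],(uv[:,1]-c['cy'])/c['fy'],np.ones(len(uv))]@T[:3,:3].T
    C=T[:3,3]; return C+d*((z-C[2])/d[:,2])[:,None]
E
python3 - <<'E'
from h import *
im=cv2.imread('pics/top0.png'); a=im.astype(int)
cr=np.hstack([cv2.resize(im[150:240,280:400],None,fx=6.6,fy=6.6,interpolation=cv2.INTER_CUBIC)])
cv2.imwrite('pics/crop1.png',cr)
for n,(u,v,r) in dict(long=(137,203,42),rnd=(208,147,17),sq=(265,146,18),small=(233,203,13)).items():
    med=np.median(a[v-3:v+4,u-3:u+4].reshape(-1,3),0)
    bg=np.median(a[v-r:v+r,u-r:u+r].reshape(-1,3),0)
    m=(a.mean(2)<(med.mean()+172)/2).astype(np.uint8); 
    k=np.zeros_like(m); k[v-r:v+r,u-r:u+r]=1
    nc,l,s,_=cv2.connectedComponentsWithStats(m*k); L=l[v,u]; ys,xs=np.nonzero(l==L)
    w=px2w('top',np.c_[xs,ys],.004)[:,:2].astype(np.float32)
    print(n,med,'cen',w.mean(0).round(4),'rect',[np.round(q,4) for q in cv2.minAreaRect(w)])
for n,p,z in (('ring',(347,175),.108),('jar',(337,210),.082),('boxmid',(339,195),.036),('vase',(137,130),.05),('carafe',(345,130),.1),('red1',(303,153),.02),('red2',(300,181),.02),('pink',(373,173),.02),('green',(382,192),.02)): print(n,px2w('top',p,z).round(3))
E
```

```text
long [82. 81. 85.] cen [0.4576 0.3217] rect [array([0.4716, 0.3374]), array([0.2113, 0.2627]), np.float64(89.7708)]
rnd [83. 82. 87.] cen [0.6466 0.0908] rect [array([0.647 , 0.0911]), array([0.0899, 0.0847]), np.float64(89.6443)]
sq [82. 81. 85.] cen [ 0.6504 -0.0899] rect [array([ 0.6514, -0.0898]), array([0.0925, 0.0932]), np.float64(85.1854)]
small [84. 84. 88.] cen [0.4669 0.0123] rect [array([0.4669, 0.0107]), array([0.0631, 0.0568]), np.float64(89.7232)]
ring [[ 0.54  -0.33   0.108]]
jar [[ 0.439 -0.302  0.082]]
boxmid [[ 0.488 -0.318  0.036]]
vase [[0.693 0.308 0.05 ]]
carafe [[ 0.677 -0.329  0.1  ]]
red1 [[ 0.622 -0.211  0.02 ]]
red2 [[ 0.534 -0.2    0.02 ]]
pink [[ 0.557 -0.429  0.02 ]]
green [[ 0.498 -0.454  0.02 ]]
```

View pics/crop1.png

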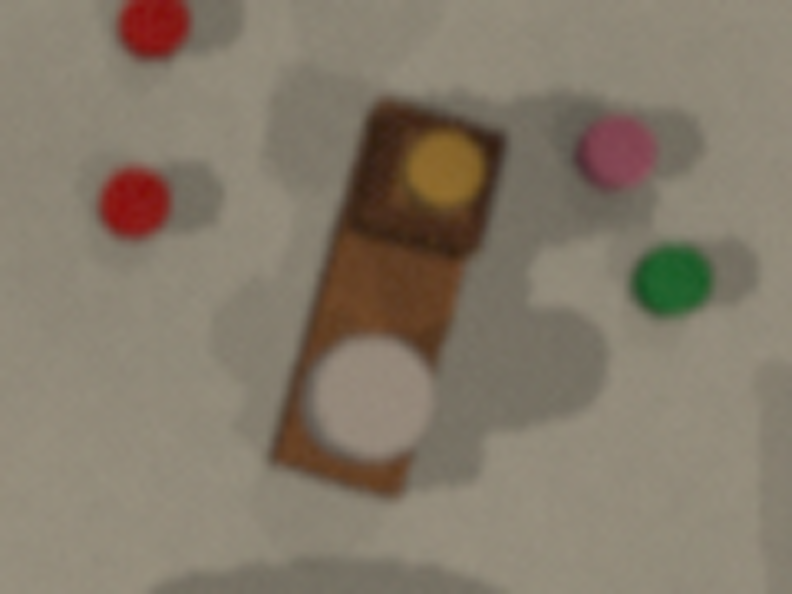

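The crop confirms it: the brass ring box is at crop (446,168), on the dark caddy. The reds, pink and green are other things. The jar stands at the near end of the comb box. Next I'll check the wrist camera geometry and the angles.

Run:
```python
from h import *
c=get_calibration('wrist'); print({k:np.round(v,3) for k,v in c.items()})
f=lambda p:(np.array(p)+.0)/6.6+[280,150]-.42
for n,p,z in (('ring',[(446,168)],.108),('jar',[(372,397)],.082),('boxend',[(272,462),(402,495)],.036),('cad',[(382,98),(503,135),(470,255),(350,215)],.082)):
    print(n,px2w('top',f(p),z).round(4)[:,:2].tolist())
im=cv2.imread('pics/top0.png'); g=cv2.cvtColor(im,cv2.COLOR_BGR2GRAY)
print(g[165:242:6,110:165:3])
```

```text
{'fx': np.float64(301.7), 'fy': np.float64(301.7), 'cx': np.float64(252.477), 'cy': np.float64(194.77), 'tool_from_camera': array([[-0.001, -0.949, -0.315,  0.08 ],
       [ 1.   , -0.001,  0.   ,  0.   ],
       [-0.   , -0.315,  0.949, -0.142],
       [ 0.   ,  0.   ,  0.   ,  1.   ]])}
ring [[0.5398, -0.3302]]
jar [[0.4398, -0.2991]]
boxend [[0.4124, -0.2599], [0.3969, -0.3196]]
cad [[0.5755, -0.3073], [0.5582, -0.3616], [0.5036, -0.345], [0.5221, -0.2914]]
[[135 136 136 137 130 132 131 130 132 132 129 130 135 136 136 135 135 135
  136]
 [136 133 136 130 131 130 129 111  78  79  82  93 105 126 133 134 135 135
  134]
 [137 137 130 131 132 129 131  82  81  79  78  83  86  89  83  80 108 133
  133]
 [136 138 137 137 133 133 106  78  82  82  87  82  86  86  86  87 127 133
  134]
 [135 135 137 138 137 137  83  83  85  81  82  81  84  82  86 112 135 135
  134]
 [137 137 136 136 139 106  85  84  87  87  88  80  86  83  88 134 137 136
  137]
 [136 138 137 136 130  82  86  81  84  85  81  81  84  81 113 139 139 137
  135]
 [135 135 136 137  96  83  82  85  81  83  83  84  84  87 136 136 138 137
  136]
 [136 139 137 127  87  82  83  83  83  84  86  82  82 131 140 136 136 137
  137]
 [136 138 137  89  82  82  80  83  82  84  83  84 100 139 137 139 138 137
  138]
 [138 136 122  85  86  83  82  80  83  84  84  86 133 140 138 140 138 138
  135]
 [139 137  99  88  84  87  84  85  85  85  80 107 140 139 139 138 139 139
  136]
 [136 136 137 137 138 139 131 125 118 105  96 120 129 132 137 137 139 139
  138]]
```

Careful with the scale: shifts go in shares of 50 cm and turns go in shares of 2 pi rad. That gives: -43 cm / 50 = -0.86, -40 cm / 50 = -0.8.

Call:
servo_tool(
  moves=[
    [0,0,0.1,0],
    [0,0,0.2,0],
    [0.06,-0.08,0.28,0],
    [0.12,-0.16,0.3,0],
    [0.18,-0.24,0.3,0],
    [0.24,-0.32,0.3,0],
    [0.3,-0.4,0.3,0],
    [0.34,-0.48,0.3,0],
    [0.38,-0.56,0.3,0],
    [0.42,-0.64,0.3,0],
    [0.46,-0.72,0.3,0],
    [0.5,-0.8,0.3,0],
    [0.54,-0.86,0.3,0],
    [0.54,-0.86,0.3,0],
    [0.54,-0.86,0.3,0],
    [0.54,-0.86,0.3,0],
    [0.54,-0.86,0.3,0],
  ],
  claw=0,
  force=30,
)

```text
time: 1.52
ee_pos: [0.4032, 0.1025, 0.3808]
tcp_rot: [-180.0, -0.1, 165.8]
wrist_force: [-0.3, 0.5, 0.1]
opening: 0.0854
grasp_force: 0.0
```

```bash
cat > mats.py <<'E'
from h import *
def seg(im,uv,thr,maxr,proj):
    S=4; g=cv2.cvtColor(im,cv2.COLOR_BGR2GRAY); u,v=map(int,np.round(uv)); r=maxr
    x0,y0=max(u-r,0),max(v-r,0); c=cv2.resize(g[y0:v+r,x0:u+r],None,fx=S,fy=S,interpolation=cv2.INTER_LINEAR)
    nc,l,s,_=cv2.connectedComponentsWithStats((c<thr).astype(np.uint8),connectivity=4)
    ys,xs=np.nonzero(l==l[(v-y0)*S,(u-x0)*S])
    w=proj(np.c_[(xs+.5)/S-.5+x0,(ys+.5)/S-.5+y0])[:,:2].astype(np.float32)
    a=cv2.minAreaRect(w); return w.mean(0).round(4),[np.round(q,4) for q in a]
E
python3 - <<'E'
from mats import *
cv2.imwrite('pics/d.png',0*np.zeros((2,2)))
T=tool2w(); im=camera('wrist')[:,:,::-1].copy(); cv2.imwrite('pics/w1.png',im)
top=cv2.imread('pics/top0.png'); Ti=np.linalg.inv(T); c=get_calibration('wrist')
for n,P,r in (('long',(.457,.322),50),('rnd',(.647,.091),19),('sq',(.65,-.09),21),('small',(.467,.012),13)):
    P=np.array([*P,.004]); print(n,'top',seg(top,w2px('top',P)[0],109,r,lambda q:px2w('top',q,.004)))
    p=Ti[:3,:3]@P+Ti[:3,3]; uv=(c['fx']*p[0]/p[2]+c['cx'],c['fy']*p[1]/p[2]+c['cy']); print(np.round(uv))
    try: print('   wrist',seg(im,uv,109,int(r*2.2),lambda q:wrist2w(q,.004,T)))
    except Exception as e: print(e)
E
```

```text
long top (array([0.4693, 0.3149], dtype=float32), [array([0.4699, 0.3149]), array([0.09 , 0.209]), np.float64(76.0334)])
[384. 143.]
   wrist (array([0.4622, 0.3196], dtype=float32), [array([0.4691, 0.317 ]), array([0.0937, 0.2091]), np.float64(76.4539)])
rnd top (array([0.6468, 0.091 ], dtype=float32), [array([0.6468, 0.0914]), array([0.083 , 0.0834]), np.float64(45.3858)])
[277. 266.]
   wrist (array([0.6445, 0.0955], dtype=float32), [array([0.645 , 0.0956]), array([0.0851, 0.0854]), np.float64(53.0021)])
sq top (array([ 0.651 , -0.0894], dtype=float32), [array([ 0.6513, -0.0894]), array([0.0854, 0.085 ]), np.float64(85.6995)])
[190. 286.]
   wrist (array([ 0.6414, -0.1219], dtype=float32), [array([ 0.6669, -0.1153]), array([0.1489, 0.1966]), np.float64(69.3294)])
small top (array([0.467 , 0.0124], dtype=float32), [array([0.4669, 0.0127]), array([0.0555, 0.0542]), np.float64(63.1437)])
[212. 191.]
   wrist (array([0.4655, 0.0172], dtype=float32), [array([0.466 , 0.0172]), array([0.0575, 0.0573]), np.float64(58.2024)])[ WARN:0@0.459] global loadsave.cpp:1063 imwrite_ Unsupported depth image for selected encoder is fallbacked to CV_8U.
```

View pics/w1.png

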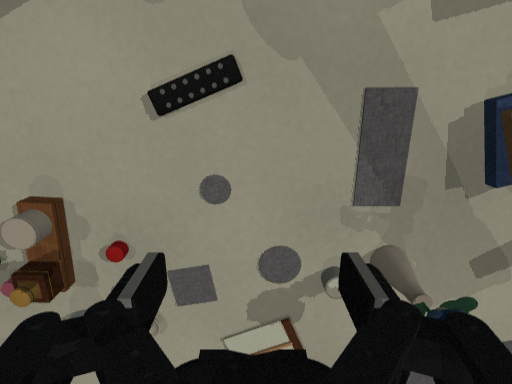

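The wrist picture shows the small mat (215,189), wide round mat (279,264), square mat (192,285) and long mat (385,147). The pile is at the left, around (40,250). Its positions agree with the top view to about 5 mm. I'll use the top camera for both picking and placing, so its bias cancels.

In the tool's units: -43.3 cm / 50 = -0.866, 13.7 cm / 50 = 0.274, -0.03 rad / 6.2832 = -0.0048.

Call:
servo_tool(
  moves=[
    [0.04,-0.08,-0.02,0],
    [0.06,-0.16,-0.04,0],
    [0.08,-0.24,-0.06,0],
    [0.1,-0.32,-0.08,0],
    [0.12,-0.4,-0.1,0],
    [0.14,-0.48,-0.12,0],
    [0.17,-0.56,-0.16,-0.0048],
    [0.2,-0.64,-0.2,-0.0048],
    [0.23,-0.72,-0.24,-0.0048],
    [0.25,-0.8,-0.28,-0.0048],
    [0.274,-0.866,-0.32,-0.0048],
    [0.274,-0.866,-0.36,-0.0048],
    [0.274,-0.866,-0.4,-0.0048],
    [0.274,-0.866,-0.4,-0.0048],
    [0.274,-0.866,-0.4,-0.0048],
    [0.274,-0.866,-0.4,-0.0048],
    [0.274,-0.866,-0.4,-0.0048],
    [0.274,-0.866,-0.4,-0.0048],
  ],
)

```text
time: 3.07
ee_pos: [0.5406, -0.3286, 0.1837]
tcp_rot: [-180.0, 0.2, 164.4]
wrist_force: [-0.2, -0.3, 0.1]
opening: 0.0853
grasp_force: 0.0
```

Run:
```python
from h import *
T=tool2w(); print(get_obs()['ee_pos'],get_obs()['tcp_rot'])
im=camera('wrist')[:,:,::-1].copy(); cv2.imwrite('pics/w2.png',im); np.save('T2.npy',T)
print(px2w('top',[(352,117)],.2), px2w('top',[(145,137)],0))
```

```text
[ 0.54055203 -0.32862442  0.1836665 ] [-179.95120587    0.18110892  164.38568081]
[[ 0.68945657 -0.33008156  0.2       ]] [[0.6818108  0.29559816 0.        ]]
```

View pics/w2.png

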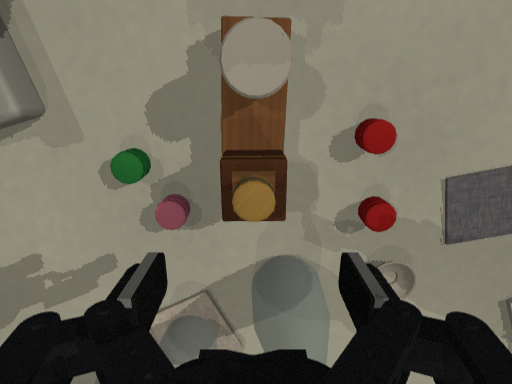

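The brass ring box is at (254,201) on the caddy lid, whose top spans about (221..286, 157..221), and the jar lid is at (256,57). Everything is lined up with the fingers.

Run:
```python
from h import *
T=np.load('T2.npy')
for n,p,z in (('ring',[(254,200.5)],.108),('jar',[(256,57)],.082),('cad',[(221,158),(285,157),(286,221),(221,221)],.082),('box',[(221,17),(291,18),(284,150),(222,150)],.036)):
    w=wrist2w(p,z,T)[:,:2]; print(n,w.round(4).tolist(),w.mean(0).round(4))
```

```text
ring [[0.5383, -0.3264]] [ 0.5383 -0.3264]
jar [[0.4394, -0.2972]] [ 0.4394 -0.2972]
cad [[0.5045, -0.3449], [0.5178, -0.2943], [0.5732, -0.3069], [0.5579, -0.3617]] [ 0.5383 -0.327 ]
box [[0.3972, -0.3157], [0.4138, -0.259], [0.5212, -0.2913], [0.5051, -0.3488]] [ 0.4593 -0.3037]
```

In the tool's units: -9.2 cm / 50 = -0.184, -8.5 cm / 50 = -0.17.

Call:
servo_tool(
  moves=[
    [-0.002,0,-0.04,0],
    [-0.002,0,-0.08,0],
    [-0.002,0,-0.12,0],
    [-0.002,0,-0.15,0],
    [-0.002,0,-0.17,0],
    [-0.002,0,-0.184,0],
    [-0.002,0,-0.184,0],
    [-0.002,0,-0.184,0],
    [-0.002,0,-0.184,0],
  ],
)

```text
time: 3.87
ee_pos: [0.5393, -0.3295, 0.0906]
tcp_rot: [-180.0, 0.1, 164.3]
wrist_force: [0.0, 0.4, 0.9]
opening: 0.0853
grasp_force: 0.0
```

Call:
servo_tool(
  moves=[
    [0,0,0,0],
    [0,0,0,0],
    [0,0,0,0],
    [0,0,0,0],
    [0,0,0,0],
    [0,0,0,0],
    [0,0,0,0],
    [0,0,0,0],
    [0,0,0,0],
    [0,0,0,0],
  ],
  claw=1,
  force=25,
)

```text
time: 4.7
ee_pos: [0.5389, -0.3293, 0.0897]
tcp_rot: [-180.0, 0.0, 164.3]
wrist_force: [0.0, 0.2, 5.8]
opening: 0.0327
grasp_force: 25.4
```

In the tool's units: 34.3 cm / 50 = 0.686, -7.2 cm / 50 = -0.144.

Call:
servo_tool(
  moves=[
    [0,0,0.01,0],
    [0,0,0.03,0],
    [0,0,0.06,0],
    [0,0,0.1,0],
    [-0.006,0.03,0.14,0],
    [-0.016,0.08,0.16,0],
    [-0.028,0.136,0.16,0],
    [-0.04,0.192,0.16,0],
    [-0.052,0.248,0.16,0],
    [-0.064,0.304,0.16,0],
    [-0.076,0.36,0.16,0],
    [-0.088,0.416,0.16,0],
    [-0.1,0.472,0.16,0],
    [-0.112,0.528,0.16,0],
    [-0.124,0.584,0.14,0],
    [-0.134,0.636,0.1,0],
    [-0.14,0.668,0.06,0],
    [-0.144,0.686,0.02,0],
    [-0.144,0.686,-0.02,0],
    [-0.144,0.686,-0.06,0],
  ],
)

```text
time: 6.37
ee_pos: [0.4667, 0.0144, 0.0591]
tcp_rot: [180.0, 0.0, 164.4]
wrist_force: [0.5, -0.6, -1.0]
opening: 0.0329
grasp_force: 25.1
```

Call:
servo_tool(
  moves=[
    [0,0,-0.03,0],
    [0,0,-0.056,0],
    [0,0,-0.074,0],
    [0,0,-0.084,0],
    [0,0,-0.084,0],
    [0,0,-0.084,0],
    [0,0,-0.084,0],
  ],
)

```text
time: 6.95
ee_pos: [0.4674, 0.0137, 0.0182]
tcp_rot: [180.0, 0.1, 164.3]
wrist_force: [0.5, -0.6, -0.7]
opening: 0.0326
grasp_force: 25.1
```

In the tool's units: -0.6 cm / 50 = -0.012, -0.5 cm / 50 = -0.01.

Call:
servo_tool(
  moves=[
    [0,0,-0.004,0],
    [0,0,-0.008,0],
    [0,0,-0.01,0],
    [0,0,-0.012,0],
    [0,0,-0.012,0],
    [0,0,-0.012,0],
    [0,0,-0.012,0],
  ],
)

```text
time: 7.53
ee_pos: [0.4668, 0.0137, 0.0117]
tcp_rot: [180.0, 0.0, 164.3]
wrist_force: [-3.4, -0.0, 5.6]
opening: 0.0327
grasp_force: 25.6
```

Contact at 5.6 N, so the box is set down. I'll release it and rise.

In the tool's units: 15 cm / 50 = 0.3, 13 cm / 50 = 0.26.

Call:
servo_tool(
  moves=[
    [0,0,0,0],
    [0,0,0,0],
    [0,0,0,0],
    [0,0,0,0],
    [0,0,0,0],
    [0,0,0,0],
    [0,0,0.01,0],
    [0,0,0.04,0],
    [0,0,0.1,0],
    [0,0,0.18,0],
    [0,0,0.26,0],
    [0,0,0.3,0],
    [0,0,0.3,0],
  ],
  claw=0,
)

```text
time: 8.62
ee_pos: [0.4687, 0.0138, 0.167]
tcp_rot: [179.9, 0.4, 164.3]
wrist_force: [0.4, -0.9, -0.5]
opening: 0.0852
grasp_force: 0.0
```

Run:
```python
from h import *
print(get_obs()['ee_pos'],get_obs()['tcp_rot'])
T=tool2w(); w=camera('wrist')[:,:,::-1]; t=camera('top')[:,:,::-1]
cv2.imwrite('pics/w3.png',w); cv2.imwrite('pics/t3.png',t); np.save('T3.npy',T)
cv2.imwrite('pics/c3.png',np.hstack([cv2.resize(t[170:240,200:270],(400,400)),cv2.resize(w[100:300,150:350],(400,400))]))
```

```text
[0.46874761 0.01378242 0.1670283 ] [179.86509344   0.42991951 164.30776908]
```

View pics/c3.png

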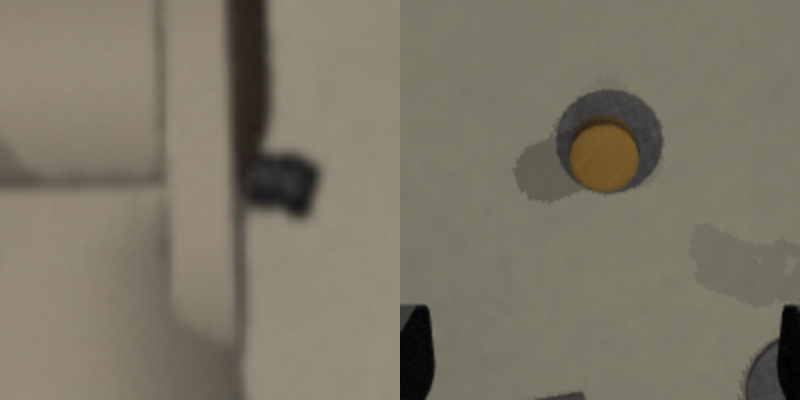

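The wrist view on the right shows the ring box top at (252,178.5) and the mat centre at (254.5,170.5). I'll compute the offset.

Run:
```python
from h import *
T=np.load('T3.npy'); print(wrist2w([(252,178.5)],.030,T),wrist2w([(254.5,170.5)],.004,T))
```

```text
[[0.46630401 0.01480918 0.03      ]] [[0.46576835 0.01768882 0.004     ]]
```

The ring box is about 3 mm off the mat centre, which is fine. Next is the jar.

In the tool's units: -31.2 cm / 50 = -0.624, -11.5 cm / 50 = -0.23, 0.02 rad / 6.2832 = 0.0032.

Call:
servo_tool(
  moves=[
    [-0.006,-0.08,0,0.0016],
    [-0.014,-0.16,0,0.0032],
    [-0.02,-0.24,0,0.0032],
    [-0.028,-0.32,0,0.0032],
    [-0.036,-0.4,0,0.0032],
    [-0.042,-0.48,0,0.0032],
    [-0.05,-0.56,0,0.0032],
    [-0.054,-0.624,0,0.0032],
    [-0.054,-0.624,-0.02,0.0032],
    [-0.054,-0.624,-0.06,0.0032],
    [-0.054,-0.624,-0.1,0.0032],
    [-0.054,-0.624,-0.14,0.0032],
    [-0.054,-0.624,-0.18,0.0032],
    [-0.054,-0.624,-0.21,0.0032],
    [-0.054,-0.624,-0.23,0.0032],
    [-0.054,-0.624,-0.23,0.0032],
    [-0.054,-0.624,-0.23,0.0032],
    [-0.054,-0.624,-0.23,0.0032],
  ],
)

```text
time: 10.22
ee_pos: [0.4401, -0.2984, 0.047]
tcp_rot: [-180.0, 0.0, 165.5]
wrist_force: [0.0, -0.1, -0.1]
opening: 0.0854
grasp_force: 0.0
```

Call:
servo_tool(
  moves=[
    [0,0,0,0],
    [0,0,0,0],
    [0,0,0,0],
    [0,0,0,0],
    [0,0,0,0],
    [0,0,0,0],
    [0,0,0,0],
    [0,0,0,0],
  ],
  claw=1,
  force=30,
)

```text
time: 10.88
ee_pos: [0.4402, -0.2984, 0.0474]
tcp_rot: [-180.0, 0.1, 165.5]
wrist_force: [-0.7, 1.5, 5.5]
opening: 0.0552
grasp_force: 31.7
```

In the tool's units: 37.6 cm / 50 = 0.752, 1.5 cm / 50 = 0.03, 0.44 rad / 6.2832 = 0.07.

Call:
servo_tool(
  moves=[
    [0,0,0.01,0],
    [0,0,0.03,0],
    [0,0,0.06,0],
    [0,0,0.1,0],
    [0.012,0.024,0.14,0],
    [0.036,0.068,0.16,0.0048],
    [0.062,0.118,0.16,0.0111],
    [0.088,0.168,0.16,0.0175],
    [0.114,0.218,0.16,0.0239],
    [0.14,0.268,0.16,0.0302],
    [0.166,0.318,0.16,0.0366],
    [0.194,0.368,0.16,0.043],
    [0.22,0.418,0.16,0.0493],
    [0.246,0.468,0.16,0.0557],
    [0.272,0.518,0.16,0.0605],
    [0.298,0.568,0.16,0.0653],
    [0.324,0.618,0.16,0.07],
    [0.35,0.668,0.16,0.0748],
    [0.374,0.714,0.14,0.0796],
    [0.394,0.752,0.12,0.0796],
  ],
)

```text
time: 12.55
ee_pos: [0.6378, 0.0796, 0.1072]
tcp_rot: [-180.0, 0.1, -165.7]
wrist_force: [0.5, -0.5, -2.0]
opening: 0.0554
grasp_force: 32.4
```

Call:
servo_tool(
  moves=[
    [0.012,0.02,-0.02,0],
    [0.018,0.03,-0.05,0],
    [0.018,0.03,-0.09,0],
    [0.018,0.03,-0.126,0],
    [0.018,0.03,-0.152,0],
    [0.018,0.03,-0.168,0],
    [0.018,0.03,-0.176,0],
    [0.018,0.03,-0.176,0],
    [0.018,0.03,-0.176,0],
    [0.018,0.03,-0.176,0],
  ],
)

```text
time: 13.38
ee_pos: [0.6464, 0.0927, 0.0196]
tcp_rot: [-180.0, 0.1, -165.9]
wrist_force: [-0.5, -0.9, -2.1]
opening: 0.0553
grasp_force: 32.4
```

In the tool's units: -0.4 cm / 50 = -0.008, -0.3 cm / 50 = -0.006.

Call:
servo_tool(
  moves=[
    [0,0,-0.003,0],
    [0,0,-0.006,0],
    [0,0,-0.008,0],
    [0,0,-0.008,0],
    [0,0,-0.008,0],
    [0,0,-0.008,0],
  ],
)

```text
time: 13.88
ee_pos: [0.6461, 0.0928, 0.0154]
tcp_rot: [-180.0, 0.1, -165.9]
wrist_force: [-1.8, -0.6, 5.0]
opening: 0.0551
grasp_force: 32.9
```

In the tool's units: 16 cm / 50 = 0.32, 13 cm / 50 = 0.26.

Call:
servo_tool(
  moves=[
    [0,0,0,0],
    [0,0,0,0],
    [0,0,0,0],
    [0,0,0,0],
    [0,0,0,0],
    [0,0,0,0],
    [0,0,0.01,0],
    [0,0,0.04,0],
    [0,0,0.1,0],
    [0,0,0.18,0],
    [0,0,0.26,0],
    [0,0,0.32,0],
    [-0.02,-0.02,0.32,0],
    [-0.02,-0.02,0.32,0],
    [-0.02,-0.02,0.32,0],
  ],
  claw=0,
)

```text
time: 15.13
ee_pos: [0.6357, 0.0826, 0.1746]
tcp_rot: [180.0, 0.0, -165.9]
wrist_force: [-0.4, -0.4, 0.1]
opening: 0.0853
grasp_force: 0.0
```

Run:
```python
from h import *
print(get_obs()['ee_pos'],get_obs()['tcp_rot'])
T=tool2w(); w=camera('wrist')[:,:,::-1]; t=camera('top')[:,:,::-1]
cv2.imwrite('pics/w4.png',w); cv2.imwrite('pics/t4.png',t); np.save('T4.npy',T)
cv2.imwrite('pics/c4.png',np.hstack([cv2.resize(t[150:240,280:370],(400,400)),cv2.resize(w[80:280,150:350],(400,400))]))
```

```text
[0.63570762 0.08256564 0.17455683] [ 1.79999595e+02  2.80276211e-02 -1.65926196e+02]
```

View pics/c4.png

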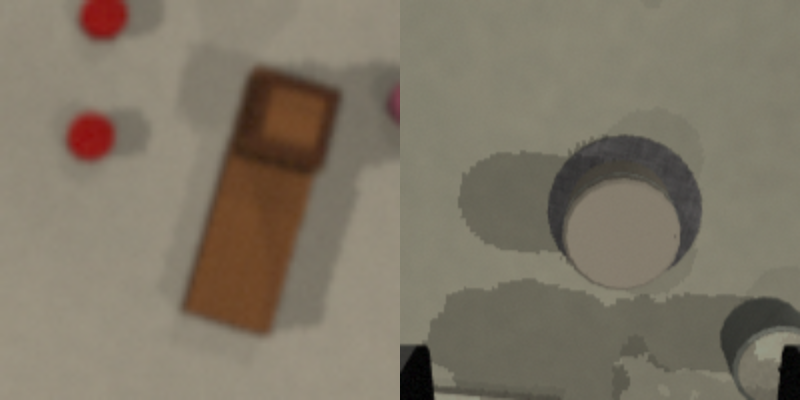

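The jar lid is at (261,196.5) and its mat centre is near (262.5,185.5). The caddy and box stayed put.

Run:
```python
from h import *
T=np.load('T4.npy'); print(wrist2w([(261,196.5)],.050,T).round(4),wrist2w([(262.5,185.5)],.004,T).round(4))
f=lambda p:(np.array(p)+.0)*.225+[280,150]-.4
c=px2w('top',f([(258,67),(341,92),(321,173),(232,152)]),.082)[:,:2]; print(c.mean(0),c)
b=px2w('top',f([(183,310),(270,334)]),.036)[:,:2]; print(b)
for d in (c[0]-c[1],c[3]-c[2],b[0]-b[1]): print(np.degrees(np.arctan2(d[1],d[0])))
```

```text
[[0.644  0.0926 0.05  ]] [[0.6463 0.0962 0.004 ]]
[ 0.53798659 -0.32696931] [[ 0.5747683  -0.30785644]
 [ 0.55739404 -0.36316682]
 [ 0.50264562 -0.34800462]
 [ 0.51713837 -0.28884936]]
[[ 0.41312412 -0.2599131 ]
 [ 0.39642595 -0.31918588]]
72.56129794754169
76.23395990066201
74.26654482679443
```

In the tool's units: -41 cm / 50 = -0.82, -12.8 cm / 50 = -0.256, -0.525 rad / 6.2832 = -0.0836.

Call:
servo_tool(
  moves=[
    [-0.018,-0.08,0,-0.008],
    [-0.036,-0.16,0,-0.0159],
    [-0.054,-0.24,0,-0.0239],
    [-0.074,-0.32,0,-0.0318],
    [-0.094,-0.4,0,-0.0398],
    [-0.112,-0.48,0,-0.0477],
    [-0.13,-0.56,0,-0.0557],
    [-0.15,-0.64,0,-0.0637],
    [-0.17,-0.72,0,-0.0716],
    [-0.188,-0.79,0,-0.0796],
    [-0.194,-0.82,0,-0.0836],
    [-0.194,-0.82,-0.02,-0.0836],
    [-0.194,-0.82,-0.06,-0.0836],
    [-0.194,-0.82,-0.11,-0.0836],
    [-0.194,-0.82,-0.16,-0.0836],
    [-0.194,-0.82,-0.2,-0.0836],
    [-0.194,-0.82,-0.24,-0.0836],
    [-0.194,-0.82,-0.256,-0.0836],
    [-0.194,-0.82,-0.256,-0.0836],
    [-0.194,-0.82,-0.256,-0.0836],
  ],
)

```text
time: 16.9
ee_pos: [0.5389, -0.3264, 0.0461]
tcp_rot: [180.0, -0.1, 164.1]
wrist_force: [0.5, 0.8, 0.8]
opening: 0.0855
grasp_force: 0.0
```

Call:
servo_tool(
  moves=[
    [0,0,0,0],
    [0,0,0,0],
    [0,0,0,0],
    [0,0,0,0],
    [0,0,0,0],
    [0,0,0,0],
    [0,0,0,0],
    [0,0,0,0],
    [0,0,0,0],
  ],
  claw=1,
  force=30,
)

```text
time: 17.65
ee_pos: [0.5395, -0.3277, 0.0479]
tcp_rot: [-180.0, 0.1, 164.0]
wrist_force: [-0.6, 0.8, 6.1]
opening: 0.0555
grasp_force: 33.2
```

In the tool's units: 24 cm / 50 = 0.48, 11.2 cm / 50 = 0.224, 0.204 rad / 6.2832 = 0.0325.

Call:
servo_tool(
  moves=[
    [0,0,0.01,0],
    [0,0,0.03,0],
    [0,0,0.06,0],
    [0,0,0.1,0],
    [0,0.02,0.14,0],
    [0,0.06,0.16,0],
    [0,0.11,0.16,0],
    [0.008,0.16,0.16,0.0032],
    [0.024,0.21,0.16,0.008],
    [0.048,0.256,0.16,0.0127],
    [0.078,0.3,0.16,0.0175],
    [0.11,0.34,0.16,0.0223],
    [0.142,0.38,0.16,0.0271],
    [0.174,0.42,0.16,0.0318],
    [0.204,0.456,0.14,0.0325],
    [0.222,0.478,0.11,0.0325],
    [0.224,0.48,0.08,0.0325],
    [0.224,0.48,0.04,0.0325],
    [0.224,0.48,0,0.0325],
    [0.224,0.48,-0.02,0.0325],
  ],
)

```text
time: 19.32
ee_pos: [0.6491, -0.0872, 0.0328]
tcp_rot: [180.0, -0.2, 175.7]
wrist_force: [-0.3, -0.9, -2.0]
opening: 0.0558
grasp_force: 32.4
```

In the tool's units: -1.8 cm / 50 = -0.036, -1.4 cm / 50 = -0.028.

Call:
servo_tool(
  moves=[
    [0,0,-0.016,0],
    [0,0,-0.028,0],
    [0,0,-0.036,0],
    [0,0,-0.036,0],
    [0,0,-0.036,0],
    [0,0,-0.036,0],
  ],
)

```text
time: 19.82
ee_pos: [0.6513, -0.0874, 0.0193]
tcp_rot: [-180.0, 0.1, 175.7]
wrist_force: [1.3, -0.0, -1.9]
opening: 0.0559
grasp_force: 32.4
```

In the tool's units: -0.35 cm / 50 = -0.007, -0.25 cm / 50 = -0.005.

Call:
servo_tool(
  moves=[
    [0,0,-0.003,0],
    [0,0,-0.005,0],
    [0,0,-0.007,0],
    [0,0,-0.007,0],
    [0,0,-0.007,0],
    [0,0,-0.007,0],
  ],
)

```text
time: 20.32
ee_pos: [0.651, -0.0873, 0.0159]
tcp_rot: [-180.0, 0.1, 175.7]
wrist_force: [-2.6, 0.0, 4.9]
opening: 0.0553
grasp_force: 33.1
```

In the tool's units: 16 cm / 50 = 0.32, 13 cm / 50 = 0.26.

Call:
servo_tool(
  moves=[
    [0,0,0,0],
    [0,0,0,0],
    [0,0,0,0],
    [0,0,0,0],
    [0,0,0,0],
    [0,0,0,0],
    [0,0,0.01,0],
    [0,0,0.04,0],
    [0,0,0.1,0],
    [0,0,0.18,0],
    [0,0,0.26,0],
    [0,0,0.32,0],
    [-0.02,-0.02,0.32,0],
    [-0.02,-0.02,0.32,0],
    [-0.02,-0.02,0.32,0],
  ],
  claw=0,
)

```text
time: 21.57
ee_pos: [0.6406, -0.0975, 0.1748]
tcp_rot: [180.0, 0.0, 175.7]
wrist_force: [-0.1, -0.2, -0.2]
opening: 0.0856
grasp_force: 0.0
```

Run:
```python
from h import *
print(get_obs()['ee_pos'],get_obs()['tcp_rot'])
T=tool2w(); w=camera('wrist')[:,:,::-1]; t=camera('top')[:,:,::-1]
cv2.imwrite('pics/w5.png',w); cv2.imwrite('pics/t5.png',t); np.save('T5.npy',T)
cv2.imwrite('pics/c5.png',np.hstack([cv2.resize(t[150:240,280:370],(400,400)),cv2.resize(w[80:280,150:350],(400,400))]))
```

```text
[ 0.64064511 -0.09746748  0.17482197] [1.79995863e+02 1.04595322e-02 1.75669034e+02]
```

View pics/c5.png

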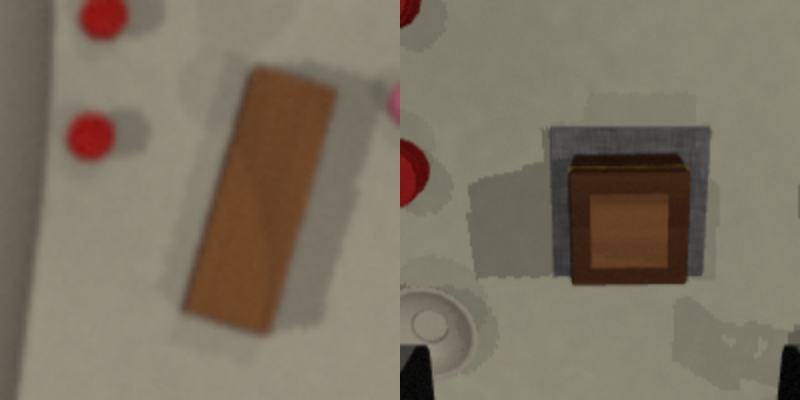

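The caddy sits squarely: its mat corners are at crop (550,127)-(703,275) and its lid at (570,170)-(686,284). The bare box's corners are at (258,66), (336,92), (270,334) and (183,310).

Run:
```python
from h import *
T=np.load('T5.npy'); g=lambda p:(np.array(p)-[400,0])/2+[150,80]
print(wrist2w(g([(550,127),(711,127),(556,275),(703,275)]),.004,T).mean(0).round(4),wrist2w(g([(570,170),(690,168),(686,283),(572,284)]),.050,T).mean(0).round(4))
w=px2w('top',np.array([(258,66),(336,92),(270,334),(183,310)])*.225+[279.6,149.6],.036)[:,:2]
print(w.mean(0),w); d=(w[0]+w[1]-w[2]-w[3]); print(np.degrees(np.arctan2(d[1],d[0])))
```

```text
[ 0.6512 -0.0845  0.004 ] [ 0.6496 -0.0865  0.05  ]
[ 0.48906985 -0.31625621] [[ 0.58269856 -0.31608864]
 [ 0.56403076 -0.3698372 ]
 [ 0.39642595 -0.31918588]
 [ 0.41312412 -0.2599131 ]]
-17.579510623026913
```

Run:
```python
from h import *
im=cv2.imread('pics/t5.png')[150:240,285:370]; im=cv2.resize(im,None,fx=4,fy=4)
h=cv2.cvtColor(im,cv2.COLOR_BGR2HSV); m=(h[:,:,1]>100).astype(np.uint8)
n,l,s,c=cv2.connectedComponentsWithStats(m); i=l[45*4,52*4]; ys,xs=np.nonzero(l==i)
w=px2w('top',np.c_[(xs+.5)/4-.5+285,(ys+.5)/4-.5+150],.036)[:,:2].astype(np.float32)
e,v=np.linalg.eigh(np.cov((w-w.mean(0)).T)); print(w.mean(0),cv2.minAreaRect(w),np.degrees(np.arctan2(v[1,1],v[0,1])))
```

```text
[ 0.48878732 -0.3150129 ] ((0.4896624684333801, -0.31544405221939087), (0.06189185753464699, 0.1791817843914032), 72.5345458984375) 162.57778886739857
```

In the tool's units: -21.7 cm / 50 = -0.434, -16.4 cm / 50 = -0.328, -0.23 rad / 6.2832 = -0.0366.

Call:
servo_tool(
  moves=[
    [-0.05,-0.07,0,-0.008],
    [-0.1,-0.14,0,-0.0159],
    [-0.15,-0.21,0,-0.0239],
    [-0.2,-0.28,0,-0.0318],
    [-0.25,-0.35,0,-0.0366],
    [-0.29,-0.416,0,-0.0366],
    [-0.302,-0.434,-0.02,-0.0366],
    [-0.302,-0.434,-0.08,-0.0366],
    [-0.302,-0.434,-0.14,-0.0366],
    [-0.302,-0.434,-0.2,-0.0366],
    [-0.302,-0.434,-0.26,-0.0366],
    [-0.302,-0.434,-0.3,-0.0366],
    [-0.302,-0.434,-0.32,-0.0366],
    [-0.302,-0.434,-0.328,-0.0366],
    [-0.302,-0.434,-0.328,-0.0366],
    [-0.302,-0.434,-0.328,-0.0366],
    [-0.302,-0.434,-0.328,-0.0366],
  ],
)

```text
time: 23.08
ee_pos: [0.4907, -0.3147, 0.0124]
tcp_rot: [-180.0, 0.1, 162.5]
wrist_force: [0.6, -0.4, -0.4]
opening: 0.0855
grasp_force: 0.0
```

Call:
servo_tool(
  moves=[
    [0,0,0,0],
    [0,0,0,0],
    [0,0,0,0],
    [0,0,0,0],
    [0,0,0,0],
    [0,0,0,0],
    [0,0,0,0],
    [0,0,0,0],
    [0,0,0,0],
  ],
  claw=1,
  force=50,
)

```text
time: 23.83
ee_pos: [0.4903, -0.3145, 0.012]
tcp_rot: [-180.0, 0.1, 162.5]
wrist_force: [-0.4, 2.4, 5.7]
opening: 0.0591
grasp_force: 55.9
```

In the tool's units: 40.4 cm / 50 = 0.808, 37.6 cm / 50 = 0.752, 0.03 rad / 6.2832 = 0.0048.

Call:
servo_tool(
  moves=[
    [0,0,0.01,0],
    [0,0,0.03,0],
    [0,0,0.06,0],
    [0,0,0.1,0],
    [0,0.016,0.14,0],
    [0,0.044,0.17,0],
    [-0.002,0.084,0.18,0],
    [-0.004,0.136,0.18,0],
    [-0.006,0.192,0.18,0],
    [-0.008,0.248,0.18,0],
    [-0.01,0.304,0.18,0.0016],
    [-0.012,0.36,0.18,0.0016],
    [-0.014,0.416,0.18,0.0032],
    [-0.016,0.472,0.18,0.0032],
    [-0.018,0.528,0.18,0.0048],
    [-0.02,0.584,0.18,0.0048],
    [-0.022,0.64,0.18,0.0064],
    [-0.024,0.696,0.18,0.0064],
    [-0.026,0.752,0.18,0.008],
    [-0.028,0.808,0.18,0.008],
  ],
)

```text
time: 25.5
ee_pos: [0.4754, 0.091, 0.1014]
tcp_rot: [-180.0, 0.0, 165.4]
wrist_force: [0.9, -0.4, -3.7]
opening: 0.0588
grasp_force: 54.9
```

In the tool's units: 22.8 cm / 50 = 0.456, 22.5 cm / 50 = 0.45, 0.015 rad / 6.2832 = 0.0024.

Call:
servo_tool(
  moves=[
    [-0.002,0.056,0,0],
    [-0.002,0.112,0,0],
    [-0.004,0.168,0,0],
    [-0.004,0.224,0,0],
    [-0.006,0.28,0,0.0016],
    [-0.008,0.336,0,0.0024],
    [-0.01,0.388,0,0.0024],
    [-0.01,0.428,0,0.0024],
    [-0.011,0.45,-0.02,0.0024],
    [-0.011,0.456,-0.05,0.0024],
    [-0.011,0.456,-0.09,0.0024],
    [-0.011,0.456,-0.126,0.0024],
    [-0.011,0.456,-0.148,0.0024],
    [-0.011,0.456,-0.156,0.0024],
    [-0.011,0.456,-0.156,0.0024],
    [-0.011,0.456,-0.156,0.0024],
    [-0.011,0.456,-0.156,0.0024],
  ],
)

```text
time: 26.92
ee_pos: [0.4709, 0.318, 0.0241]
tcp_rot: [179.9, 0.1, 166.2]
wrist_force: [0.2, -0.1, -4.2]
opening: 0.0593
grasp_force: 54.9
```

In the tool's units: -0.7 cm / 50 = -0.014, -0.65 cm / 50 = -0.013.

Call:
servo_tool(
  moves=[
    [0,0,-0.004,0],
    [0,0,-0.008,0],
    [0,0,-0.011,0],
    [0,0,-0.013,0],
    [0,0,-0.014,0],
    [0,0,-0.014,0],
    [0,0,-0.014,0],
    [0,0,-0.014,0],
  ],
)

```text
time: 27.58
ee_pos: [0.4702, 0.3177, 0.016]
tcp_rot: [180.0, 0.0, 166.3]
wrist_force: [-2.1, -1.8, 0.5]
opening: 0.0595
grasp_force: 55.4
```

In the tool's units: -0.1 cm / 50 = -0.002.

Call:
servo_tool(
  moves=[
    [0,0,-0.002,0],
    [0,0,-0.002,0],
    [0,0,-0.002,0],
    [0,0,-0.002,0],
  ],
)

```text
time: 27.92
ee_pos: [0.4702, 0.3177, 0.0159]
tcp_rot: [180.0, 0.0, 166.3]
wrist_force: [-6.0, -3.4, 8.4]
opening: 0.059
grasp_force: 56.5
```

Call:
servo_tool(
  moves=[
    [0,0,0,0],
    [0,0,0,0],
    [0,0,0,0],
    [0,0,0,0],
    [0,0,0,0],
    [0,0,0,0],
    [0,0,0.01,0],
    [0,0,0.04,0],
    [0,0,0.1,0],
    [0,0,0.18,0],
    [0,0,0.26,0],
    [0,0,0.34,0],
    [-0.06,0,0.4,0],
    [-0.12,0,0.44,0],
    [-0.18,0,0.44,0],
    [-0.18,0,0.44,0],
    [-0.18,0,0.44,0],
    [-0.18,0,0.44,0],
  ],
  claw=0,
)

```text
time: 29.42
ee_pos: [0.3805, 0.3178, 0.2349]
tcp_rot: [180.0, 0.0, 166.3]
wrist_force: [0.0, 0.0, -1.0]
opening: 0.0855
grasp_force: 0.0
```

Run:
```python
from h import *
print(get_obs()['ee_pos'],get_obs()['tcp_rot'])
T=tool2w(); w=camera('wrist')[:,:,::-1]; t=camera('top')[:,:,::-1]
cv2.imwrite('pics/w6.png',w); cv2.imwrite('pics/t6.png',t); np.save('T6.npy',T)
a=cv2.resize(t[90:250,90:290],(400,320),interpolation=2); b=cv2.resize(w,(400,320))
cv2.imwrite('pics/c6.png',np.hstack([a,b]))
```

```text
[0.38047963 0.31782108 0.23487952] [1.79980822e+02 2.61985038e-02 1.66283160e+02]
```

View pics/c6.png

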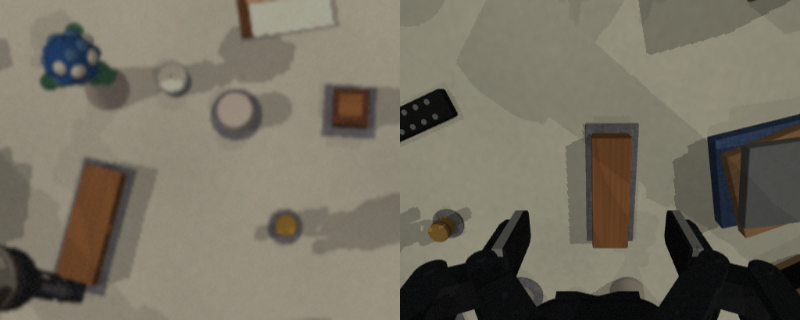

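All four things are on their mats. I'll check the long box against its mat numerically from crop corners: mat (586,124), (637,124), (632,241), (585,241); box lid (593,135), (631,135), (628,247), (592,247).

Run:
```python
from mats import *
T=np.load('T6.npy'); g=lambda p:(np.array(p)-[400,0])*[1.28,1.2]
for p,z in (([(586,124),(637,124)],.004),([(593,135),(631,135),(628,247),(592,247)],.040)):
    w=wrist2w(g(p),z,T)[:,:2]; print(w.round(4).tolist(),w.mean(0).round(4))
im=cv2.imread('pics/w6.png'); h=cv2.cvtColor(im,cv2.COLOR_BGR2HSV); gr=h[:,:,2]
for nm,m,z in (('lid',(h[:,:,1]>110)&(h[:,:,2]>70),.04),('mat+box',(gr<112),.004)):
    k=m.astype(np.uint8); k[:, :225]=0;k[:,315:]=0;k[:135]=0;k[330:]=0
    n,l,s,_=cv2.connectedComponentsWithStats(k); i=l[200,270]; ys,xs=np.nonzero(l==i)
    r=cv2.minAreaRect(wrist2w(np.c_[xs,ys],z,T)[:,:2].astype(np.float32)); print(nm,np.round(r[0],4),np.round(r[1],4),r[2])
```

```text
[[0.3608, 0.3048], [0.3801, 0.3834]] [0.3704 0.3441]
[[0.3722, 0.314], [0.3853, 0.3677], [0.5619, 0.3276], [0.5474, 0.2684]] [0.4667 0.3194]
lid [0.4685 0.3181] [0.0599 0.176 ] 76.4571762084961
mat+box [0.473  0.3093] [0.1057 0.2205] 76.09528350830078
```

The box is within about 2 mm of the mat centre and aligned with it. I'll hand in.

```bash
python3 -c "
from workcell import *
print(job_done())"
```

```text
the job is handed in; nothing more can be done
None
```

I took the pile apart from the top and set all four things upright on their own mats, each within about 2–4 mm of centre by the camera, left the vase and carafe alone, and handed the job in at about 30 s on the robot's clock.

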